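# Seat a microreactor chip in its holder

## Robot

A 6-joint arm with a two-finger parallel gripper is mounted at the origin on a cart in front of the work surface, level with it; the furniture and walls round the work are solid. World frame = base frame: x ahead of the robot, y to its left, z up, the work surface at z = 0. Lengths are in mm, angles in rad, forces in N, time in s.
With the tool pointing down it reaches from about 275 to 750 mm from the base axis. Payload 10.2 kg.
Tool frame: the origin (TCP) lies midway between the tips of the shut fingers; the grasp point (between the pads) lies grasp_offset behind it (grasp_offset is the distance from the TCP to the grasp point, in mm); x points along the fingers, z is the direction in which the jaws open and shut, and the axes are right-handed (so a half turn about x gives the same grasp; the last joint's range is limited). The gripper opens to 85 mm and grips with 20 to 120 N. Pads are 22 mm wide; open, the fingers measure 114 mm over their backs; the gripper's body (76 mm by 85 mm) begins 54 mm behind the grasp point. The pads swing forward as they close: fully open they stand 13 mm farther back than shut.
Start: joints at [0.93, 0.313, 1.498, -0, 1.331, -0.223], TCP at [213.032, 479.842, 231.294] pointing down, gripper open.
Joint ranges: [-2.94, 2.94], [-0.97, 2.17], [0.19, 2.56], [-1.23, 4.37], [0.02, 3.11], [-2.88, 2.88]. Speed limits (rad/s): [2.39, 2.39, 3.01, 3.14, 3.14, 3.14].

## Interface

Orientations are given as a unit quaternion [w, x, y, z].
In Python, from rig import sense, capture, calibration, finish_job, grasp_offset gives the robot as it stands.
- The arm moves only by the shell command python3 -m jog 'ROWS' [FORCE]. ROWS is JSON, a list of rows, each an object with "linear": the shift along the tool's x, y, z scaled (see below), a list of three; "rotation": the turn, a rotation vector about the tool's x, y, z scaled (see below), a list of three; "grip": the finger opening in mm, from 0 to 85.4. A call has 1 to 20 rows; each row is the pose to reach, as a shift and turn from the pose measured when the call began, along the tool's axes at that moment; what a row does not reach only later rows make up. The controller multiplies each number of a shift by 0.3 m and each number of a turn by 0.5 rad. A row lasts 1/12 s, in which the tool goes at most 41.7 mm and 7.16 degrees, less where a joint would pass 70% of its speed; a pose out of reach is approached as far as the arm can. A call with a number of a shift or a turn outside -1 to 1 is refused whole. A call with a gripper value outside its range is refused whole. The fingers move at their own pace and stop on an object; FORCE is the grip in N (left out, the last holds). Time passes only in rows, so rows that repeat a pose let the fingers close. It gives the time, the measured TCP pose, the force and the opening at its end, in the units of the state.
- sense(): the state, without advancing time (a new reading comes with each control period).
- capture(name): name is "side" or "top" or "wrist"; returns (picture, depth): 400x640x3 uint8, red, green, blue; 400x640 float32, mm along the optical axis (not along the pixel's ray), 0 where there is no reading.
- calibration(name): a dict with "intrinsics" (3x3 intrinsics, pixels), "world_from_camera" (4x4, takes a point from camera to world coordinates). Camera axes: x right, y up, looking along -z (the intrinsics and any distortion apply to the point x, -y, -z); pixel columns grow to the right and rows downward; lengths in mm; the calibration is good to about 2 mm. A picture is of the moment at which its call begins: read the wrist's pose just before it. calibration takes no time and is no camera call; for the wrist camera it gives the pose at the moment of the call.
- finish_job(): hands the job in, once; it reports no verdict.
The state is a dict: "time_s": time; "joints": joint angles; "dq": joint speeds; "tau": joint torques, N m; "eef_pos": TCP position; "ee_rot": TCP orientation; "force": force on the tool from outside, world axes, zero at the start; "wrist_torque": the same for the moment, N m; "grip_width": opening from 0.0 (shut) to 1.0 (fully open).
Only numpy, scipy, OpenCV 4.12 (cv2) and the standard library are available. Lean on these libraries where they do the work, as an engineer would, in place of code of your own. Each camera call takes 0.05 s, during which the arm holds its last target.

## Task

Load the black microreactor chip into its holder with the fingertips alone: push it flush against the long steel rail first, then slide it along the rail, keeping it against the rail, into the corner pocket until it is fully home against the end stop and the sprung latch has snapped in behind it. The chip must stay flat on the plate all the way, never lifted, and the two vials on the plate and the glass dish must be left as they are.

Things in the scene. Friction and masses are not known exactly. Their poses are not given: they have to be found in the camera images.
- chip: Microreactor chip in a black frame: loose flat block 40 mm (its x) by 60 mm (its y) by 14 mm high, about 0.1 kg, pale window, two beige port stubs on top (8 mm diameter, 5 mm high, 23.5 mm either side of the centre along y). Starts flat on the plate, clear of the rail, its y within 0.35 rad of the holder's y. Origin: centre of its underside; z up.
- holder: Fixed chip holder, turned up to 0.35 rad. Its x points across the plate to the rail (away from the robot), y along the rail to the pocket, z up; origin on the worktop. Aluminium plate, top at z = 12 mm, x -80 to +60, y -125 to +125 mm, front and right edges open. Steel end stop: face at y = +95 mm, x -7 to +45 mm, top at z = 30 mm.
- rail_start (a point): Right-hand end of the steel rail, at the foot of its guiding face (holder frame x = +45, y = -125, z = +12 mm). The face runs from here straight along the holder's y to the end stop; the rail is 12 mm wide and stands 16 mm above the plate. The chip's centre is 20 mm from the face (holder x = +25 mm) when it lies flush. Axes as the holder's.
- pocket (a point): Middle of the copper-coloured seat in the corner pocket, on the plate's top: where the centre of the chip's underside lies when fully home (holder frame x = +25, y = +65, z = +12 mm). From holder y = +43 mm on, a dark keeper lip on the rail overhangs the pocket by 5 mm, underside 16 mm and top 19 mm above the plate; the chip slides in beneath it.
- latch (a joint): Sprung latch arm in front of the pocket, on an upright pivot at x = -7, y = +78 mm of the holder frame. 0 = rest, positive = swung away from the rail (to 0.4 rad). The passing chip pushes it aside by about 0.14 rad, for a push of some 1 to 6 N along the rail; with the chip home it springs back behind its trailing end, to between 0 and 0.05 rad, and keeps it in the corner.
- latch_nose (a point): Axis of the latch's round white nose, 16 mm diameter, 1.5 to 12.5 mm above the plate; at rest at x = +4, y = +27.5 mm of the holder frame, so it reaches x = +12 mm; from it a flat ramp slopes 30 degrees back to x = -1, y = +3 mm for the oncoming chip. The home chip's trailing end is at y = +35 mm, x +5 to +45 mm: push it on its rail side, clear of the nose.
- vial_a: Capped glass sample vial, 27 mm diameter, 61 mm high, standing on the holder plate in front of the pocket (about x = -55 mm, y from +55 to +105 mm in the holder frame). Origin: centre of its underside.
- vial_b: A second such vial, standing next to the first. Origin: centre of its underside.
- dish: Low closed glass petri dish, 70 mm diameter, 15 mm high, lying on the worktop to the right of the holder. Origin: centre of its underside.
Mind the look-alikes: they are no part of the job. Of the things like the dish, leave any that is brown or turquoise; of the rest the larger one is meant.

How it is judged:
By the outcome, as a careful person would: the job done as asked, in the order asked, and still so for the second after the job is handed in, with the robot touching nothing.
It also fails if it takes over 45 s, if anything falls off the work surface, if the arm or the gripper's body presses on something with over 40 N, if the wrist force passes 120 N, or if a joint passes its speed limit or range.

## Working session

There is one attempt and no reset: what is moved stays moved. The work goes in short steps, Python scripts to look and compute and a shell command to move; the robot and the scene stay as the last step left them, time stands still between calls to the robot, and variables do not carry over. Pictures are saved under pics/ and viewed, and the job is handed in when it is done.

```bash
ls; mkdir -p pics; python3 - <<'E'
from rig import sense, capture, calibration, finish_job, grasp_offset
import cv2,numpy as np
print(sense(), grasp_offset if not callable(grasp_offset) else grasp_offset())
for n in ["top","side"]:
    p,d=capture(n); cv2.imwrite(f"pics/{n}0.png",p[:,:,::-1]); np.savez(f"{n}0.npz",p=p,d=d)
    c=calibration(n); print(n,c)
E
```

```text
pics
{'time_s': 0.0, 'joints': array([ 9.29602961e-01,  3.13463688e-01,  1.49843344e+00,  3.12200932e-05,
        1.33095069e+00, -2.23394432e-01]), 'dq': array([-1.00620345e-03,  1.27533130e-03, -2.28320019e-05, -2.84632366e-04,
        5.27424341e-04, -1.05326921e-03]), 'tau': array([ 9.87504536e-04, -4.12264967e+01, -2.59743404e+01, -1.25649899e-04,
        4.10784371e-03,  2.81094538e-05]), 'eef_pos': array([212.87182505, 479.64296704, 230.72942946]), 'ee_rot': array([ 0.5924028 , -0.38557928,  0.59324299,  0.38529248]), 'force': array([ 0.38305437, -0.37015296, -0.627656  ]), 'wrist_torque': array([0.00039004, 0.00613395, 0.03357527]), 'grip_width': 1.0008459097926128} 18.700000000000003
top {'intrinsics': array([[501.5189726,   0.       , 317.8101794],
       [  0.       , 501.5189726, 191.7942144],
       [  0.       ,   0.       ,   1.       ]]), 'world_from_camera': array([[-3.97959439e-03,  9.97368686e-01, -7.23869243e-02,
         3.98914406e+02],
       [-9.99979448e-01, -4.33296480e-03, -4.72531211e-03,
        -9.67694551e+01],
       [-5.02652833e-03,  7.23666318e-02,  9.97365432e-01,
         1.33046620e+03],
       [ 0.00000000e+00,  0.00000000e+00,  0.00000000e+00,
         1.00000000e+00]])}
side {'intrinsics': array([[426.33035333,   0.        , 309.70369436],
       [  0.        , 426.33035333, 202.23714411],
       [  0.        ,   0.        ,   1.        ]]), 'world_from_camera': array([[-9.96619969e-01,  5.02652351e-02, -6.49772568e-02,
         4.40587487e+02],
       [-8.21465873e-02, -6.02469547e-01,  7.93903258e-01,
         6.67158308e+02],
       [ 7.58915369e-04,  7.96557500e-01,  6.04562299e-01,
         6.22089641e+02],
       [ 0.00000000e+00,  0.00000000e+00,  0.00000000e+00,
         1.00000000e+00]])}
```

View pics/top0.png

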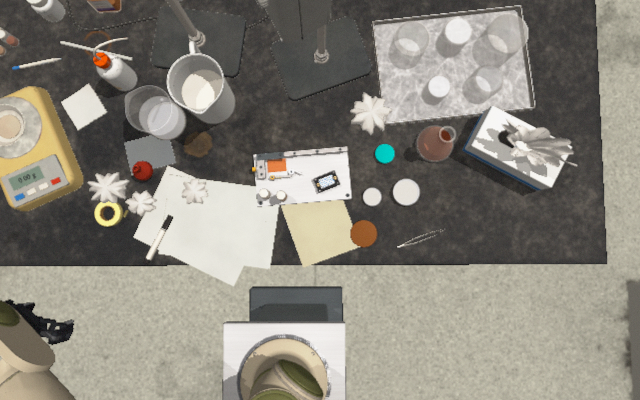

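View pics/side0.png

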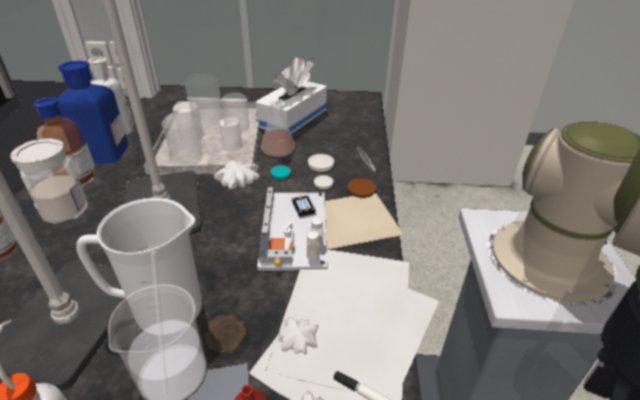

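The top view shows the holder at about (253–351, 148–207), the chip at (326,182), the vials at (263,196) and (280,196), and the copper seat at (273,166). There are several dish-like things. The brown (363,233) and turquoise (385,153) ones are ruled out. Of the clear ones at (372,197) and (406,192), the larger at (406,192) is the dish. The chip has no dark look-alike on the plate; the pen at (160,237) and the dark pads at the stands are clearly not it.

```bash
python3 - <<'E'
import cv2,numpy as np
p=np.load("top0.npz")["p"][:,:,::-1]
c=p[140:215,245:360]; cv2.imwrite("pics/topcrop.png",cv2.resize(c,None,fx=6.9,fy=6.9,interpolation=cv2.INTER_CUBIC))
d=np.load("top0.npz")["d"]; print(d[182,326],d[160,310],d[230,310],d[150,310])
E
```

```text
1306.1113 1332.8501 1323.9867 1315.1602
```

View pics/topcrop.png

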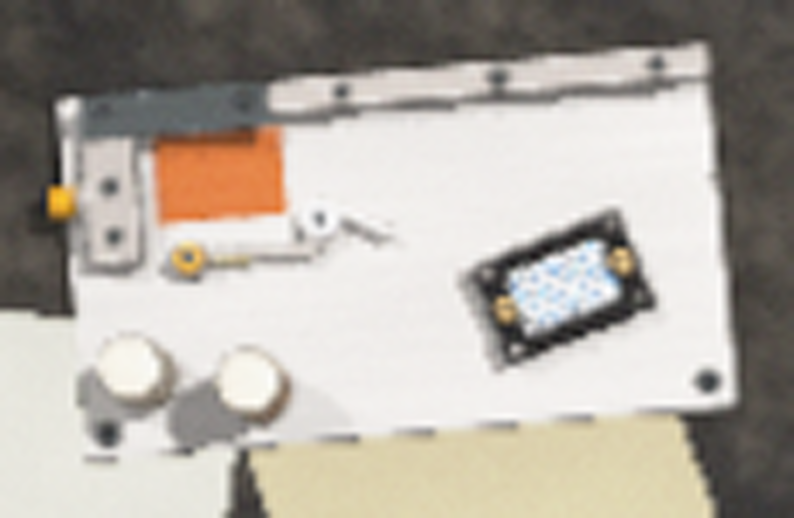

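```bash
cat > h.py <<'E'
import numpy as np,cv2
from scipy.spatial.transform import Rotation as R
def ray(cal,u,v,z):
    K=np.array(cal["intrinsics"]);T=np.array(cal["world_from_camera"])
    d=np.array([(u-K[0,2])/K[0,0],-(v-K[1,2])/K[1,1],-1.0]); d=T[:3,:3]@d; o=T[:3,3]
    return o+d*(z-o[2])/d[2]
def proj(cal,P):
    K=np.array(cal["intrinsics"]);T=np.array(cal["world_from_camera"])
    c=T[:3,:3].T@(np.asarray(P)-T[:3,3]); return K[0,0]*c[0]/-c[2]+K[0,2], K[1,1]*-c[1]/-c[2]+K[1,2]
def rot(q): return R.from_quat([q[1],q[2],q[3],q[0]])
E
python3 - <<'E'
from h import *
from rig import *
c=calibration("top"); s=6.9
f=lambda x,y,z:ray(c,245+(x+.5)/s-.5,140+(y+.5)/s-.5,z).round(1)
# rail top line right: guiding face top edge z=28 ; from (708,77) to (272,117)
for n,a in dict(railR=(708,77,28),railM=(272,117,28),chip1=(620,210,26),chip2=(655,305,26),chip3=(505,368,26),chip4=(470,275,26),port1=(622,262,31),port2=(506,307,31),va=(135,367,73),vb=(252,380,73),nose=(320,218,24),plBR=(735,405,12),plTR=(708,48,28),seat=(220,175,12)).items(): print(n,f(*a))
print(f(187,258,30))
w=calibration("wrist"); print(w)
st=sense(); print(rot(st["ee_rot"]).as_matrix().round(3))
E
```

```text
railR [ 600.9 -167.9   28. ]
railM [586.4  -2.4  28. ]
chip1 [ 550.5 -134.3   26. ]
chip2 [ 514.3 -147.3   26. ]
chip3 [490.7 -90.4  26. ]
chip4 [526.  -77.3  26. ]
port1 [ 530.2 -134.8   31. ]
port2 [513.4 -90.9  31. ]
va [488.3  44.2  73. ]
vb [483.4   1.5  73. ]
nose [548.2 -20.4  24. ]
plBR [ 477.1 -178.1   12. ]
plTR [ 612. -168.   28.]
seat [566.4  18.7  12. ]
[532.6  29.5  30. ]
{'intrinsics': array([[280.92232086,   0.        , 317.56941217],
       [  0.        , 280.92232086, 201.03611737],
       [  0.        ,   0.        ,   1.        ]]), 'world_from_camera': array([[ 4.05722422e-01, -8.82712193e-01, -2.37083321e-01,
         1.51930034e+02],
       [ 9.13995818e-01,  3.91556913e-01,  1.06277132e-01,
         5.06814779e+02],
       [-9.80506927e-04, -2.59812179e-01,  9.65658672e-01,
         3.73806979e+02],
       [ 0.00000000e+00,  0.00000000e+00,  0.00000000e+00,
         1.00000000e+00]])}
[[-0.001 -0.914  0.406]
 [-0.001  0.406  0.914]
 [-1.     0.    -0.001]]
```

```bash
python3 -m jog '[{"linear":[0,-0.4,-0.37],"rotation":[-0.25,0,0],"grip":25},{"linear":[0,-0.8,-0.73],"rotation":[-0.5,0,0],"grip":25},{"linear":[0,-0.8,-0.73],"rotation":[-0.5,0,0],"grip":25},{"linear":[0,-0.8,-0.73],"rotation":[-0.5,0,0],"grip":25},{"linear":[0,-0.8,-0.73],"rotation":[-0.5,0,0],"grip":25},{"linear":[0,-0.8,-0.73],"rotation":[-0.5,0,0],"grip":25},{"linear":[0,-0.8,-0.73],"rotation":[-0.5,0,0],"grip":25},{"linear":[0,-0.8,-0.73],"rotation":[-0.5,0,0],"grip":25},{"linear":[0,-0.8,-0.73],"rotation":[-0.5,0,0],"grip":25},{"linear":[0,-0.8,-0.73],"rotation":[-0.5,0,0],"grip":25},{"linear":[0,-0.8,-0.73],"rotation":[-0.5,0,0],"grip":25},{"linear":[0,-0.8,-0.73],"rotation":[-0.5,0,0],"grip":25}]'
cat > go.py <<'E'
# prints the jog numbers to reach world TCP pose (x,y,z) with tool down, tool z at yaw angle
import sys
from h import *
from rig import sense
def to(x,y,z,yaw):
    s=sense(); Rm=rot(s["ee_rot"]); d=Rm.inv().apply(np.array([x,y,z])-s["eef_pos"])/300
    tz=np.array([-np.sin(yaw),np.cos(yaw),0]); tx=np.array([0,0,-1.]); ty=np.cross(tz,tx)
    T=R.from_matrix(np.stack([tx,ty,tz],1))
    print("t",round(s["time_s"],2),"pos",s["eef_pos"].round(1),"F",s["force"].round(1),"grip",round(85.4*s["grip_width"],1),"lin",d.round(4),"rot",((Rm.inv()*T).as_rotvec()/.5).round(4))
    return d
if __name__=="__main__": to(*map(float,sys.argv[1:]))
E
python3 go.py 471 -116 150 0.087
```

```text
time_s: 1.1
eef_pos: [342.8, 183.1, 230.9]
ee_rot: [0.539, -0.457, 0.54, 0.457]
force: [0.6, 0.4, -1.1]
grip_width: 0.294
t 1.1 pos [342.8 183.1 230.9] F [ 0.6  0.4 -1.1] grip 25.1 lin [ 0.2699 -0.5862 -0.9124] rot [-0.5058 -0.0016 -0.0021]
```

```bash
python3 -m jog '[{"linear":[0.27,-0.586,-0.912],"rotation":[-0.506,0,0],"grip":25},{"linear":[0.27,-0.586,-0.912],"rotation":[-0.506,0,0],"grip":25},{"linear":[0.27,-0.586,-0.912],"rotation":[-0.506,0,0],"grip":25},{"linear":[0.27,-0.586,-0.912],"rotation":[-0.506,0,0],"grip":25},{"linear":[0.27,-0.586,-0.912],"rotation":[-0.506,0,0],"grip":25},{"linear":[0.27,-0.586,-0.912],"rotation":[-0.506,0,0],"grip":25},{"linear":[0.27,-0.586,-0.912],"rotation":[-0.506,0,0],"grip":25},{"linear":[0.27,-0.586,-0.912],"rotation":[-0.506,0,0],"grip":25},{"linear":[0.27,-0.586,-0.912],"rotation":[-0.506,0,0],"grip":25},{"linear":[0.27,-0.586,-0.912],"rotation":[-0.506,0,0],"grip":25},{"linear":[0.27,-0.586,-0.912],"rotation":[-0.506,0,0],"grip":25},{"linear":[0.27,-0.586,-0.912],"rotation":[-0.506,0,0],"grip":25}]'
python3 - <<'E'
from rig import *
import cv2,numpy as np,pickle
c=calibration("wrist"); p,d=capture("wrist"); pickle.dump((c,p,d),open("w1.pkl","wb"))
cv2.imwrite("pics/w1.png",p[:,:,::-1])
E
```

```text
time_s: 2.1
eef_pos: [471.0, -114.1, 150.0]
ee_rot: [0.477, -0.522, 0.478, 0.522]
force: [0.3, 0.0, -0.1]
grip_width: 0.293
```

View pics/w1.png

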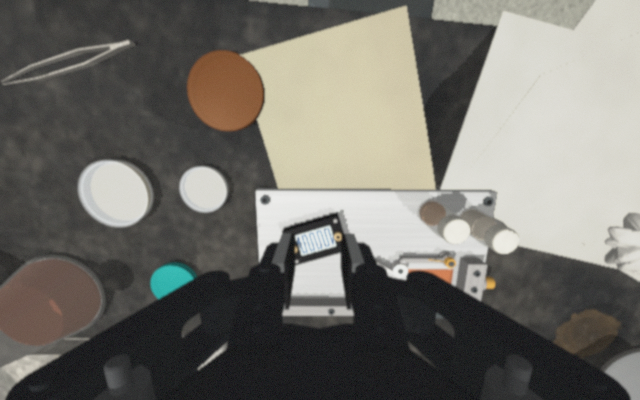

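The wrist view shows the chip at (317,240) between the fingertips (290 and 345, 240), the plate's front edge at row 190 (cols 257–495), and the vials at (456,231) and (504,240). The white dish is at (115,193), with the smaller one at (204,189).

```bash
python3 - <<'E'
import cv2,pickle
c,p,d=pickle.load(open("w1.pkl","rb"))
cr=p[180:325,245:505,::-1]; cv2.imwrite("pics/w1c.png",cv2.resize(cr,None,fx=3,fy=3,interpolation=cv2.INTER_CUBIC))
E
```

```text
(no output)
```

View pics/w1c.png

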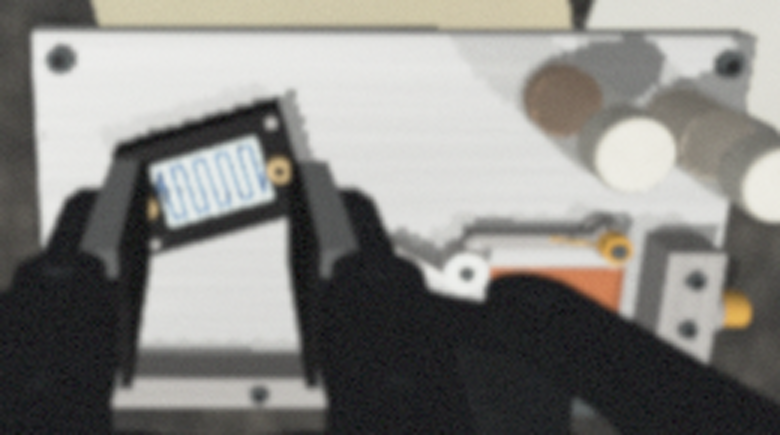

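```bash
python3 - <<'E'
from h import *
import pickle
c,_,_=pickle.load(open("w1.pkl","rb"))
f=lambda x,y,z:ray(c,245+(x+.5)/3-.5,180+(y+.5)/3-.5,z)
a=f(32,30,12);b=f(740,32,12); e=b-a; print("front edge",a.round(1),b.round(1),np.linalg.norm(e),np.arctan2(-e[0],e[1]))
pts=dict(railtopL=(305,383,28),railtopR=(118,381,28),railfoot1=(140,350,12),railfoot2=(298,346,12),chipF1=(118,147,26),chipF2=(278,98,26),chipB2=(293,205,26),chipB1=(150,250,26),nose=(467,270,24.5),pivot=(613,248,30),stop1=(637,335,30),stopfront=(665,250,30))
P={k:f(*v) for k,v in pts.items()}
yaw=np.arctan2(-e[0],e[1]); X=np.array([np.cos(yaw),np.sin(yaw)]);Y=np.array([-X[1],X[0]])
o=(a+b)[:2]/2+80*X; print("origin from front edge",o,yaw)
for k,v in P.items(): print(k,v.round(1),"holder",((v[:2]-o)@X).round(1),((v[:2]-o)@Y).round(1))
E
```

```text
front edge [ 473.4 -177.5   12. ] [452.5  63.6  12. ] 241.95852204759382 0.08664534378867221
origin from front edge [542.65116198 -50.00633208] 0.08664534378867221
railtopL [591.8 -71.4  28. ] holder 47.1 -25.6
railtopR [ 597.1 -138.9   28. ] holder 46.5 -93.3
railfoot1 [ 594.4 -132.6   12. ] holder 44.4 -86.7
railfoot2 [587.3 -73.   12. ] holder 42.5 -26.8
chipF1 [ 507.8 -144.4   26. ] holder -42.9 -91.0
chipF2 [485.8 -92.5  26. ] holder -60.3 -37.5
chipB2 [523.6 -83.3  26. ] holder -21.8 -31.5
chipB1 [ 545. -131.   26.] holder -4.7 -80.9
nose [543.5 -19.1  24.5] holder 3.5 30.7
pivot [527.9  27.4  30. ] holder -8.0 78.4
stop1 [560.5  42.9  30. ] holder 25.8 91.0
stopfront [527.1  45.3  30. ] holder -7.3 96.3
```

```bash
python3 go.py 468 -119.4 40 0.087; python3 go.py 468 -119.4 15 0.087
```

```text
t 2.15 pos [ 471.  -114.1  150.2] F [ 0.4 -0.1  1.5] grip 24.9 lin [ 0.3675  0.0111 -0.0164] rot [ 0.0052 -0.0012 -0.002 ]
t 2.15 pos [ 471.  -114.1  150.2] F [ 0.4 -0.1  1.5] grip 24.9 lin [ 0.4508  0.011  -0.0164] rot [ 0.0052 -0.0012 -0.002 ]
```

```bash
python3 -m jog '[{"linear":[0.1,0.011,-0.016],"rotation":[0.005,0,0],"grip":25},{"linear":[0.2,0.011,-0.016],"rotation":[0.005,0,0],"grip":25},{"linear":[0.3,0.011,-0.016],"rotation":[0.005,0,0],"grip":25},{"linear":[0.367,0.011,-0.016],"rotation":[0.005,0,0],"grip":25},{"linear":[0.4,0.011,-0.016],"rotation":[0.005,0,0],"grip":25},{"linear":[0.43,0.011,-0.016],"rotation":[0.005,0,0],"grip":25},{"linear":[0.45,0.011,-0.016],"rotation":[0.005,0,0],"grip":25},{"linear":[0.45,0.011,-0.016],"rotation":[0.005,0,0],"grip":25}]'
python3 - <<'E'
from rig import *
import cv2,numpy as np,pickle
c=calibration("wrist"); p,d=capture("wrist"); pickle.dump((c,p,d),open("w2.pkl","wb"))
cv2.imwrite("pics/w2.png",p[:,:,::-1])
E
python3 go.py 0 0 15 0.087
```

```text
time_s: 2.82
eef_pos: [468.1, -118.9, 15.2]
ee_rot: [0.477, -0.521, 0.478, 0.522]
force: [-0.1, -0.1, 0.1]
grip_width: 0.29
t 2.87 pos [ 468.3 -119.2   15.8] F [1.1 0.3 0.6] grip 25.1 lin [0.0024 1.5204 0.5323] rot [ 0.001  -0.0021 -0.0006]
```

View pics/w2.png

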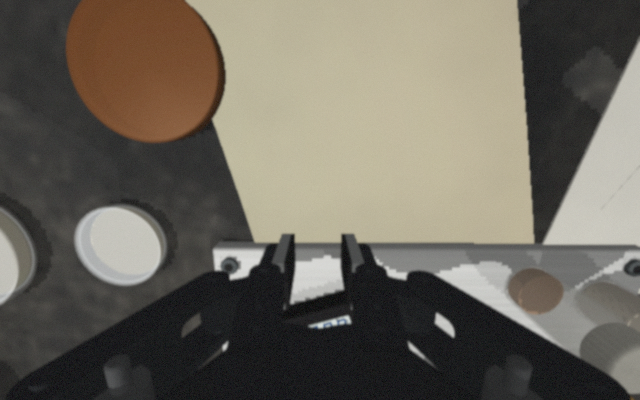

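The fingertips (288 and 349, 265) stand clear in front of the chip (320,318). Now I push towards the rail (−tool y).

```bash
python3 -m jog '[{"linear":[0,-0.02,0],"rotation":[0,0,0],"grip":25},{"linear":[0,-0.035,0],"rotation":[0,0,0],"grip":25},{"linear":[0,-0.045,0],"rotation":[0,0,0],"grip":25},{"linear":[0,-0.055,0],"rotation":[0,0,0],"grip":25},{"linear":[0,-0.065,0],"rotation":[0,0,0],"grip":25},{"linear":[0,-0.075,0],"rotation":[0,0,0],"grip":25},{"linear":[0,-0.085,0],"rotation":[0,0,0],"grip":25},{"linear":[0,-0.095,0],"rotation":[0,0,0],"grip":25},{"linear":[0,-0.105,0],"rotation":[0,0,0],"grip":25},{"linear":[0,-0.115,0],"rotation":[0,0,0],"grip":25},{"linear":[0,-0.125,0],"rotation":[0,0,0],"grip":25},{"linear":[0,-0.135,0],"rotation":[0,0,0],"grip":25},{"linear":[0,-0.145,0],"rotation":[0,0,0],"grip":25},{"linear":[0,-0.155,0],"rotation":[0,0,0],"grip":25},{"linear":[0,-0.165,0],"rotation":[0,0,0],"grip":25},{"linear":[0,-0.175,0],"rotation":[0,0,0],"grip":25},{"linear":[0,-0.185,0],"rotation":[0,0,0],"grip":25},{"linear":[0,-0.195,0],"rotation":[0,0,0],"grip":25},{"linear":[0,-0.2,0],"rotation":[0,0,0],"grip":25}]'
python3 - <<'E'
from rig import *
import cv2,numpy as np,pickle
for n in("wrist","top"):
    c=calibration(n); p,d=capture(n); pickle.dump((c,p,d),open(n+"3.pkl","wb"))
    q=p[:,:,::-1]
    if n=="top": q=cv2.resize(q[140:215,245:360],None,fx=6.9,fy=6.9,interpolation=cv2.INTER_CUBIC)
    cv2.imwrite(f"pics/{n}3.png",q)
E
python3 go.py 0 0 15 0.087
```

```text
time_s: 4.45
eef_pos: [528.5, -113.9, 15.8]
ee_rot: [-0.477, 0.522, -0.478, -0.521]
force: [-0.9, -0.5, 1.5]
grip_width: 0.297
t 4.55 pos [ 528.4 -113.9   15.8] F [ 0.2 -1.  -0.3] grip 25.2 lin [0.0018 1.7213 0.5326] rot [ 0.0014 -0.0023  0.0001]
```

View pics/wrist3.png

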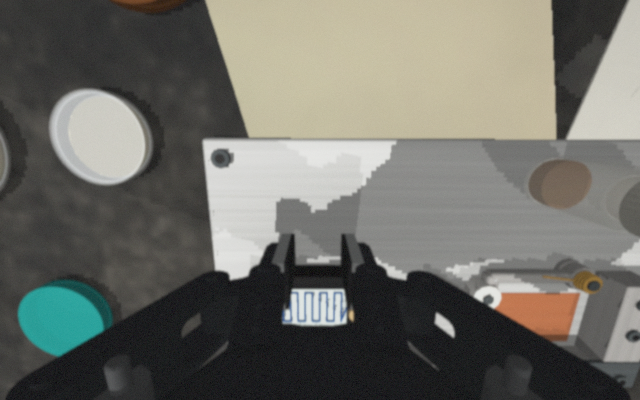

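View pics/top3.png

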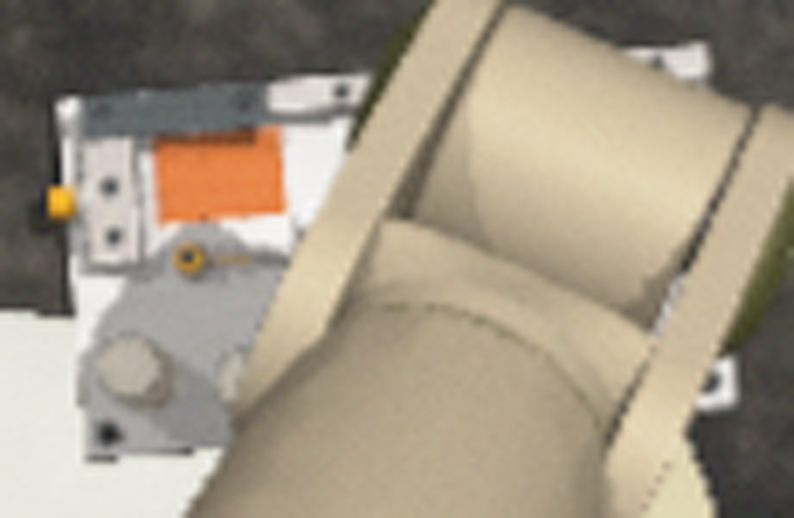

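The wrist view shows the chip squared up against both fingertips (window level at (318,306)). I'll push the rest in small steps and watch the force.

```bash
python3 -m jog '[{"linear":[0,-0.01,0],"rotation":[0,0,0],"grip":25},{"linear":[0,-0.02,0],"rotation":[0,0,0],"grip":25},{"linear":[0,-0.03,0],"rotation":[0,0,0],"grip":25},{"linear":[0,-0.038,0],"rotation":[0,0,0],"grip":25},{"linear":[0,-0.043,0],"rotation":[0,0,0],"grip":25},{"linear":[0,-0.045,0],"rotation":[0,0,0],"grip":25}]'; python3 -m jog '[{"linear":[0,-0.004,0],"rotation":[0,0,0],"grip":25},{"linear":[0,-0.004,0],"rotation":[0,0,0],"grip":25}]'
```

```text
time_s: 5.05
eef_pos: [542.1, -112.7, 15.7]
ee_rot: [-0.477, 0.522, -0.478, -0.521]
force: [-1.1, 0.4, 0.3]
grip_width: 0.296
time_s: 5.22
eef_pos: [543.2, -112.5, 15.7]
ee_rot: [-0.477, 0.522, -0.478, -0.521]
force: [-2.1, 0.2, 0.4]
grip_width: 0.291
```

```bash
python3 -m jog '[{"linear":[0,-0.004,0],"rotation":[0,0,0],"grip":25},{"linear":[0,-0.004,0],"rotation":[0,0,0],"grip":25}]';python3 -m jog '[{"linear":[0,-0.005,0],"rotation":[0,0,0],"grip":25},{"linear":[0,-0.005,0],"rotation":[0,0,0],"grip":25}]'
```

```text
time_s: 5.38
eef_pos: [543.3, -112.4, 15.6]
ee_rot: [0.477, -0.521, 0.479, 0.522]
force: [-8.4, -0.8, 5.4]
grip_width: 0.294
time_s: 5.55
eef_pos: [543.3, -112.4, 15.6]
ee_rot: [0.476, -0.52, 0.479, 0.523]
force: [-11.4, -1.7, 6.6]
grip_width: 0.295
```

Contact with the rail is firm: 11 N and the tool has stopped. I'll back off, rise and look.

```bash
python3 -m jog '[{"linear":[0,0.03,0],"rotation":[0,0,0],"grip":25},{"linear":[0,0.07,0],"rotation":[0,0,0],"grip":25},{"linear":[-0.13,0.15,0],"rotation":[0,0,0],"grip":10},{"linear":[-0.26,0.25,0],"rotation":[0,0,0],"grip":0},{"linear":[-0.39,0.36,0],"rotation":[0,0,0],"grip":0},{"linear":[-0.45,0.48,0],"rotation":[0,0,0],"grip":0},{"linear":[-0.45,0.48,0],"rotation":[0,0,0],"grip":0},{"linear":[-0.45,0.48,0],"rotation":[0,0,0],"grip":0},{"linear":[-0.45,0.48,0],"rotation":[0,0,0],"grip":0}]'
python3 - <<'E'
from rig import *
import cv2,numpy as np,pickle
for n in("wrist","top"):
    c=calibration(n); p,d=capture(n); pickle.dump((c,p,d),open(n+"4.pkl","wb"))
    q=p[:,:,::-1]
    if n=="top": q=cv2.resize(q[140:215,245:360],None,fx=6.9,fy=6.9,interpolation=cv2.INTER_CUBIC)
    cv2.imwrite(f"pics/{n}4.png",q)
E
python3 go.py 0 0 15 0.087
```

```text
time_s: 6.3
eef_pos: [401.2, -125.4, 152.4]
ee_rot: [0.476, -0.52, 0.479, 0.522]
force: [0.1, 0.3, -0.2]
grip_width: -0.0
t 6.4 pos [ 401.4 -125.   151.3] F [-0.9 -0.2 -0.8] grip 0.1 lin [0.4647 1.2923 0.5326] rot [ 0.0024  0.0014 -0.0156]
```

View pics/wrist4.png

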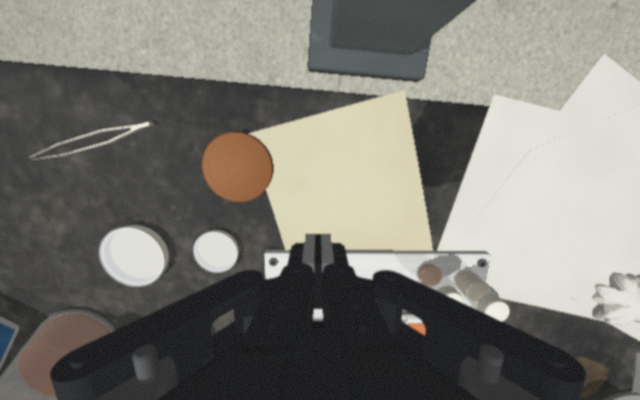

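View pics/top4.png

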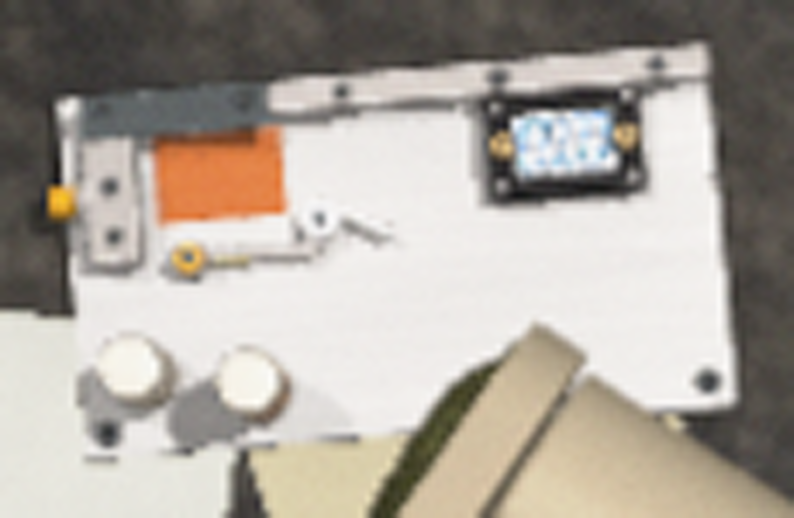

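The top view shows the chip flush on the rail, with port stubs at crop (501,145) and (626,134) and its trailing end at crop column ~643.

```bash
python3 - <<'E'
from h import *
import pickle
c,p,d=pickle.load(open("top4.pkl","rb"));s=6.9
f=lambda x,y,z:ray(c,245+(x+.5)/s-.5,140+(y+.5)/s-.5,z)[:2]
o=np.array([544,-48.5]);yaw=.087;X=np.array([np.cos(yaw),np.sin(yaw)]);Y=np.array([-X[1],X[0]])
H=lambda q:np.array([(q-o)@X,(q-o)@Y]).round(1)
a,b=f(626,134,31),f(501,145,31);e=b-a
print("ports",H(a),H(b),"yaw",np.arctan2(-e[0],e[1]),"centre",H((a+b)/2))
print("trail top",H(f(643,140,26)),"rail",H(f(708,77,28)),H(f(272,117,28)))
w=lambda x,y:(o+x*X+y*Y).round(1)
print("hover",w(28,-122), "pusher end",w(28,20))
E
python3 go.py 581.5 -167.6 120 0.087
```

```text
ports [ 27.1 -90.8] [ 27.2 -43.3] yaw 0.08374459327628679 centre [ 27.2 -67.1]
trail top [ 24.9 -97.2] rail [  46.3 -123.9] [46.2 42.2]
hover [ 582.5 -167.6] pusher end [570.2 -26.1]
t 6.4 pos [ 401.4 -125.   151.3] F [-0.9 -0.2 -0.8] grip 0.1 lin [ 0.0995 -0.5864 -0.1944] rot [ 0.0024  0.0014 -0.0156]
```

```bash
python3 -m jog '[{"linear":[0.05,-0.13,-0.05],"rotation":[0.0,0,-0.016],"grip":0},{"linear":[0.1,-0.26,-0.1],"rotation":[0.0,0,-0.016],"grip":0},{"linear":[0.1,-0.39,-0.15],"rotation":[0.0,0,-0.016],"grip":0},{"linear":[0.1,-0.5,-0.195],"rotation":[0.0,0,-0.016],"grip":0},{"linear":[0.1,-0.57,-0.195],"rotation":[0.0,0,-0.016],"grip":0},{"linear":[0.1,-0.59,-0.195],"rotation":[0.0,0,-0.016],"grip":0},{"linear":[0.1,-0.59,-0.195],"rotation":[0,0,-0.016],"grip":0},{"linear":[0.1,-0.59,-0.195],"rotation":[0,0,-0.016],"grip":0}]'
python3 go.py 582.5 -167.6 15.5 0.087
python3 - <<'E'
from rig import *
import cv2,numpy as np,pickle
for n in("wrist",):
    c=calibration(n); p,d=capture(n); pickle.dump((c,p,d),open(n+"5.pkl","wb"))
    cv2.imwrite(f"pics/{n}5.png",p[:,:,::-1])
E
```

```text
time_s: 7.07
eef_pos: [582.0, -167.1, 118.7]
ee_rot: [0.477, -0.521, 0.477, 0.523]
force: [-1.1, -0.1, -0.7]
grip_width: -0.002
t 7.07 pos [ 582.  -167.1  118.7] F [-1.1 -0.1 -0.7] grip -0.2 lin [ 0.3438 -0.0021 -0.0024] rot [ 0.0039  0.0036 -0.0034]
```

View pics/wrist5.png

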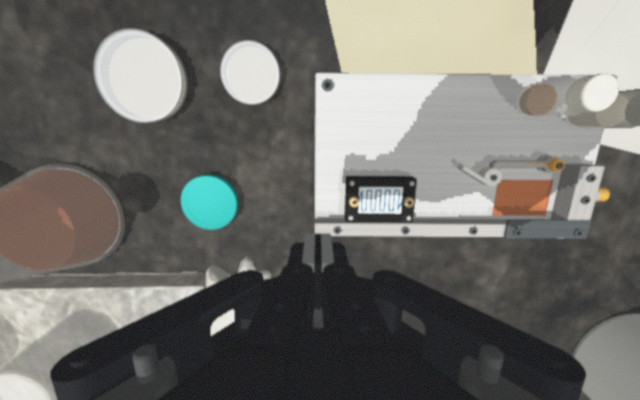

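The wrist view shows the chip square and flush on the rail: chip corners at about (346,178)–(415,220), rail from (315,228) to (505,228), nose at (494,177), seat at (523,197). I'll measure the rail face, trailing end and nose from this view.

```bash
python3 - <<'E'
import cv2,pickle
from h import *
c,p,d=pickle.load(open("wrist5.pkl","rb"))
cr=p[160:260,300:500,::-1]; cv2.imwrite("pics/w5c.png",cv2.resize(cr,None,fx=4,fy=4,interpolation=cv2.INTER_CUBIC))
o=np.array([544,-48.5]);yaw=.087;X=np.array([np.cos(yaw),np.sin(yaw)]);Y=np.array([-X[1],X[0]])
H=lambda q:np.array([(q[:2]-o)@X,(q[:2]-o)@Y]).round(1)
for n,a in dict(ch1=(346,178,26),ch2=(414,178,26),port1=(354,202,31),port2=(409,202,31),nose=(494,177,24.5),railR=(316,223,28),railL=(505,221,28),plateFR=(316,73,12),orn=(250,262,30),orn2=(210,270,30)).items(): print(n,ray(c,*a).round(1),H(ray(c,*a)))
E
```

```text
ch1 [ 556.3 -144.4   26. ] [  3.9 -96.6]
ch2 [551.1 -86.8  26. ] [  3.8 -38.8]
port1 [ 575.4 -135.9   31. ] [ 23.7 -89.8]
port2 [571.2 -89.2  31. ] [ 23.6 -42.9]
nose [544.4 -18.2  24.5] [ 3.1 30.2]
railR [ 598.1 -166.4   28. ] [  43.7 -122.1]
railL [581.6  -1.   28. ] [41.6 44. ]
plateFR [ 474.1 -177.3   12. ] [ -80.8 -122.2]
orn [ 639.9 -222.7   30. ] [  80.4 -181.9]
orn2 [ 651.2 -258.9   30. ] [  88.5 -218.9]
```

View pics/w5c.png

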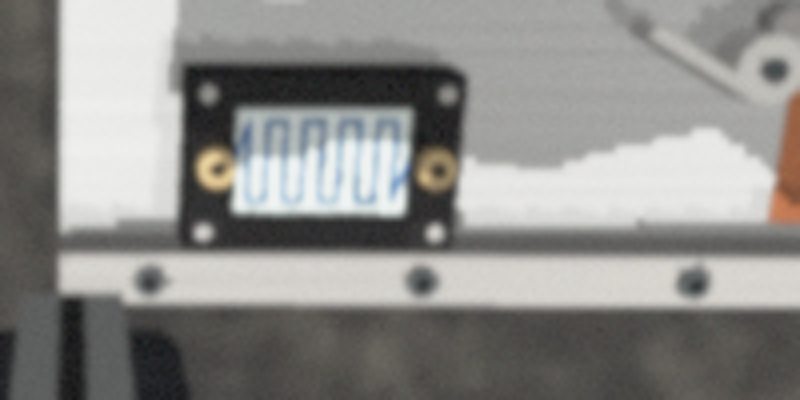

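```bash
python3 -m jog '[{"linear":[0.1,0,0],"rotation":[0.004,0.0036,-0.0034],"grip":0},{"linear":[0.2,0,0],"rotation":[0.004,0.0036,-0.0034],"grip":0},{"linear":[0.27,0,0],"rotation":[0.004,0.0036,-0.0034],"grip":0},{"linear":[0.31,0,0],"rotation":[0.004,0.0036,-0.0034],"grip":0},{"linear":[0.33,0,0],"rotation":[0.004,0.0036,-0.0034],"grip":0},{"linear":[0.343,0,0],"rotation":[0.004,0.0036,-0.0034],"grip":0},{"linear":[0.343,0,0],"rotation":[0.004,0.0036,-0.0034],"grip":0}]'
python3 go.py 570.5 -32.6 16 0.087
python3 - <<'E'
from rig import *
import cv2,numpy as np,pickle
for n in("wrist",):
    c=calibration(n); p,d=capture(n); pickle.dump((c,p,d),open(n+"6.pkl","wb"))
    cv2.imwrite(f"pics/{n}6.png",p[:,:,::-1])
E
```

```text
time_s: 7.7
eef_pos: [581.7, -167.3, 16.8]
ee_rot: [-0.478, 0.522, -0.478, -0.521]
force: [0.3, -1.4, 0.6]
grip_width: -0.001
t 7.7 pos [ 581.7 -167.3   16.8] F [ 0.3 -1.4  0.6] grip -0.1 lin [ 0.0023 -0.0015  0.4506] rot [-0.0012 -0.0015  0.0022]
```

View pics/wrist6.png

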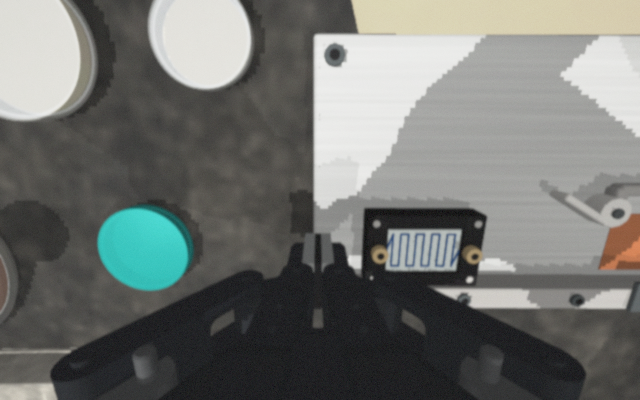

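```bash
python3 - <<'E'
import pickle
from h import *
c,p,d=pickle.load(open("wrist6.pkl","rb"))
K=c["intrinsics"];T=c["world_from_camera"]
tcp=np.array([581.7,-167.3,16.8]);yaw=.087
X=np.array([np.cos(yaw),np.sin(yaw),0]);Y=np.array([-X[1],X[0],0])
for u,v in [(306,238),(318,238),(329,238),(306,260),(329,260),(296,250),(340,246),(342,255),(343,265),(346,280),(350,300),(380,300),(400,300)]:
    z=d[v,u]; q=T[:3,:3]@np.array([(u-K[0,2])/K[0,0]*z,-(v-K[1,2])/K[1,1]*z,-z])+T[:3,3]-tcp
    print(u,v,round(float(z)),"dx,dy,dz",(q@X).round(1),(q@Y).round(1),q[2].round(1))
E
```

```text
306 238 142 dx,dy,dz -11.8 -5.3 10.8
318 238 141 dx,dy,dz -12.3 0.7 12.1
329 238 142 dx,dy,dz -11.9 6.3 11.1
306 260 119 dx,dy,dz -11.9 -4.3 35.0
329 260 118 dx,dy,dz -11.9 5.4 35.0
296 250 137 dx,dy,dz -8.0 -10.0 16.8
340 246 142 dx,dy,dz -8.0 11.8 12.1
342 255 131 dx,dy,dz -8.2 11.9 22.7
343 265 108 dx,dy,dz -14.8 10.3 44.8
346 280 101 dx,dy,dz -13.1 10.8 52.8
350 300 82 dx,dy,dz -17.8 10.0 71.7
380 300 99 dx,dy,dz -7.4 22.5 56.5
400 300 92 dx,dy,dz -11.6 27.5 62.7
```

```bash
python3 - <<'E'
import pickle
from h import *
c,p,d=pickle.load(open("wrist6.pkl","rb"))
K=c["intrinsics"];T=c["world_from_camera"]
tcp=np.array([581.7,-167.3,16.8]);yaw=.087
X=np.array([np.cos(yaw),np.sin(yaw),0]);Y=np.array([-X[1],X[0],0])
for dx,dy,dz in [(-11,6,0),(-11,6,5),(-11,6,11),(-8,12,0),(-8,12,5),(-8,12,10),(-8,12,20)]:
    print(dx,dy,dz,np.round(proj(c,tcp+dx*X+dy*Y+np.array([0,0,dz])),1))
for u in (310,329,334,337,340): 
  for v in range(230,262,3):
    z=d[v,u]; q=T[:3,:3]@np.array([(u-K[0,2])/K[0,0]*z,-(v-K[1,2])/K[1,1]*z,-z])+T[:3,3]-tcp
    print(u,v,(q@X).round(1),(q@Y).round(1),q[2].round(1), p[v,u])
E
```

```text
-11 6 0 [327.7 231.6]
-11 6 5 [328.  235.1]
-11 6 11 [328.4 239.5]
-8 12 0 [338.6 236.7]
-8 12 5 [339.3 240.4]
-8 12 10 [340.  244.2]
-8 12 20 [341.6 252.8]
310 230 -5.6 -4.1 -16.4 [44 41 42]
310 233 -3.6 -4.1 -16.5 [73 75 74]
310 236 -11.7 -3.4 7.9 [90 93 92]
310 239 -11.8 -3.3 12.3 [93 94 92]
310 242 -12.0 -3.2 16.4 [92 93 93]
310 245 -11.7 -3.1 19.2 [90 93 91]
310 248 -11.6 -3.0 22.5 [89 92 92]
310 251 -12.0 -2.9 26.5 [93 95 94]
310 254 -11.8 -2.8 29.0 [90 94 91]
310 257 -11.8 -2.7 32.0 [95 96 95]
310 260 -12.3 -2.6 35.8 [91 91 93]
329 230 -9.9 6.9 -5.2 [140 144 140]
329 233 -8.1 6.9 -5.3 [114 116 113]
329 236 -11.7 6.4 8.1 [99 99 98]
329 239 -11.3 6.3 11.0 [ 99 100 100]
329 242 -11.2 6.2 14.4 [94 95 94]
329 245 -12.4 5.9 20.8 [90 93 91]
329 248 -11.7 5.8 22.7 [90 91 91]
329 251 -11.6 5.7 25.6 [90 94 93]
329 254 -12.4 5.5 30.4 [91 93 93]
329 257 -12.2 5.4 32.8 [93 94 93]
329 260 -11.9 5.4 35.0 [92 95 92]
334 230 -10.0 9.7 -5.0 [148 148 145]
334 233 -8.5 9.7 -4.3 [166 166 162]
334 236 -6.5 9.8 -4.8 [166 164 164]
334 239 -4.6 9.8 -5.0 [167 168 166]
334 242 -3.2 9.8 -3.8 [112 112 111
[... 276 characters left out ...]
37 236 -6.5 11.5 -4.8 [166 166 164]
337 239 -4.9 11.4 -4.3 [167 167 164]
337 242 -3.6 11.4 -3.0 [111 112 111]
337 245 -7.7 10.4 10.4 [32 35 35]
337 248 -7.5 10.2 13.5 [33 36 36]
337 251 -7.5 10.0 16.9 [30 31 33]
337 254 -8.1 9.7 21.5 [31 36 36]
337 257 -8.5 9.4 25.3 [29 30 35]
337 260 -7.9 9.3 27.2 [28 30 32]
340 230 -10.4 13.0 -4.0 [164 166 163]
340 233 -8.1 13.1 -5.1 [163 164 161]
340 236 -6.9 13.1 -3.7 [166 166 164]
340 239 -5.2 13.1 -3.5 [168 167 164]
340 242 -3.0 13.2 -4.3 [123 125 123]
340 245 -7.9 11.9 10.6 [38 38 41]
340 248 -7.5 11.7 13.4 [25 24 31]
340 251 -7.5 11.5 17.0 [35 35 39]
340 254 -7.8 11.2 20.9 [35 32 33]
340 257 -8.0 10.9 24.3 [32 29 34]
340 260 -7.5 10.7 26.4 [38 37 37]
```

The finger backing (±12 mm along the push) seems to start 5–10 mm above the pad tip. I'll go lower, so it bears on the chip wall and not on the stub, and watch the force for the plate.

```bash
python3 -m jog '[{"linear":[0.006,0,0],"rotation":[0,0,0],"grip":0},{"linear":[0.011,0,0],"rotation":[0,0,0],"grip":0},{"linear":[0.011,0,0],"rotation":[0,0,0],"grip":0}]'; python3 go.py 0 0 13 0.087;  python3 - <<'E'
from rig import *
print(sense()["joints"].round(2))
import cv2
p,d=capture("side"); q=cv2.resize(p[180:280,250:350,::-1],None,fx=6,fy=6,interpolation=cv2.INTER_CUBIC); cv2.imwrite("pics/s7.png",q)
E
```

```text
time_s: 8.0
eef_pos: [582.2, -167.5, 14.4]
ee_rot: [-0.478, 0.522, -0.478, -0.52]
force: [-0.3, -0.8, 0.7]
grip_width: 0.002
t 8.0 pos [ 582.2 -167.5   14.4] F [-0.3 -0.8  0.7] grip 0.2 lin [-1.000e-03  1.885e+00  7.238e-01] rot [-0.0011 -0.0031  0.0047]
[-0.47  0.72  1.46 -0.    0.96 -2.13]
```

View pics/s7.png

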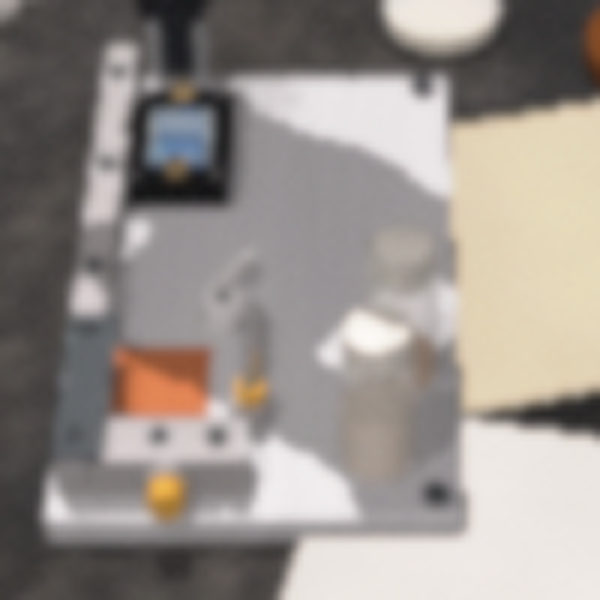

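The side view shows the fingertips behind the chip's trailing end (chip at (180,150) in the crop) and clear of the rail. Next is the first part of the slide, with a check after it.

```bash
python3 -m jog '[{"linear":[0.003,0,0.01],"rotation":[0,0,0],"grip":0},{"linear":[0.003,0,0.02],"rotation":[0,0,0],"grip":0},{"linear":[0.003,0,0.028],"rotation":[0,0,0],"grip":0},{"linear":[0.003,0,0.036],"rotation":[0,0,0],"grip":0},{"linear":[0.003,0,0.044],"rotation":[0,0,0],"grip":0},{"linear":[0.003,0,0.052],"rotation":[0,0,0],"grip":0},{"linear":[0.003,0,0.06],"rotation":[0,0,0],"grip":0},{"linear":[0.003,0,0.068],"rotation":[0,0,0],"grip":0},{"linear":[0.003,0,0.076],"rotation":[0,0,0],"grip":0},{"linear":[0.003,0,0.085],"rotation":[0,0,0],"grip":0},{"linear":[0.003,-0.001,0.095],"rotation":[0,0,0],"grip":0},{"linear":[0.003,-0.001,0.105],"rotation":[0,0,0],"grip":0},{"linear":[0.003,-0.001,0.115],"rotation":[0,0,0],"grip":0},{"linear":[0.003,-0.001,0.125],"rotation":[0,0,0],"grip":0},{"linear":[0.003,-0.001,0.13],"rotation":[0,0,0],"grip":0}]'
python3 go.py 0 0 13 0.087;  python3 - <<'E'
from rig import *
import cv2,pickle
c=calibration("wrist");p,d=capture("wrist"); pickle.dump((c,p,d),open("wrist8.pkl","wb")); cv2.imwrite("pics/w8.png",p[:,:,::-1])
E
```

```text
time_s: 9.3
eef_pos: [579.0, -128.1, 13.3]
ee_rot: [-0.478, 0.522, -0.478, -0.52]
force: [-1.0, -1.9, 0.4]
grip_width: -0.003
t 9.3 pos [ 579.  -128.1   13.3] F [-1.  -1.9  0.4] grip -0.2 lin [-0.0034  1.8856  0.5926] rot [-0.0005 -0.0027  0.004 ]
```

View pics/w8.png

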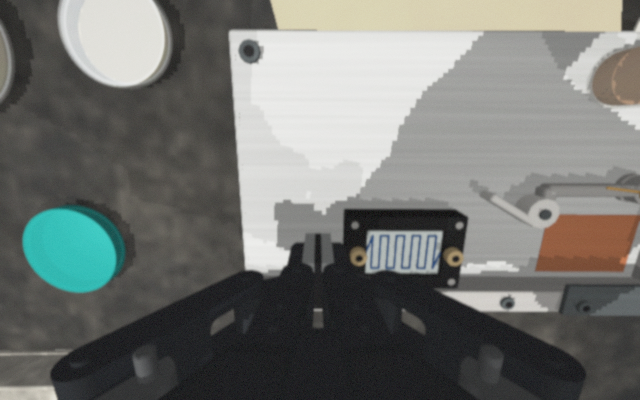

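```bash
python3 - <<'E'
import pickle
from h import *
o=np.array([544,-48.5]);yaw=.087;X=np.array([np.cos(yaw),np.sin(yaw)]);Y=np.array([-X[1],X[0]])
H=lambda q:np.array([(q[:2]-o)@X,(q[:2]-o)@Y]).round(1)
for f,pts in (("wrist6.pkl",[(364,208,26),(486,215,26),(380,255,31),(474,255,31)]),("wrist8.pkl",[(345,210,26),(467,216,26),(359,257,31),(453,257,31)])):
    c,p,d=pickle.load(open(f,"rb"))
    print([H(ray(c,*a)) for a in pts])
    print([int(next(v for v in range(190,235) if p[v,u].sum()<150)) for u in ((375,400,430,455) if "6" in f else (355,380,410,440))])
E
python3 -m jog '[{"linear":[0,0,0.01],"rotation":[0,0,0],"grip":0},{"linear":[0,0,0.02],"rotation":[0,0,0],"grip":0},{"linear":[0,0,0.03],"rotation":[0,0,0],"grip":0},{"linear":[0,0,0.04],"rotation":[0,0,0],"grip":0},{"linear":[0,0,0.05],"rotation":[0,0,0],"grip":0},{"linear":[0,0,0.06],"rotation":[0,0,0],"grip":0},{"linear":[0,0,0.07],"rotation":[0,0,0],"grip":0},{"linear":[0,0,0.08],"rotation":[0,0,0],"grip":0},{"linear":[0,-0.001,0.09],"rotation":[0,0,0],"grip":0},{"linear":[0,-0.001,0.1],"rotation":[0,0,0],"grip":0},{"linear":[0,-0.001,0.11],"rotation":[0,0,0],"grip":0},{"linear":[0,-0.001,0.12],"rotation":[0,0,0],"grip":0},{"linear":[0,-0.001,0.13],"rotation":[0,0,0],"grip":0},{"linear":[0,-0.001,0.14],"rotation":[0,0,0],"grip":0},{"linear":[0,-0.001,0.15],"rotation":[0,0,0],"grip":0}]'
python3 go.py 0 0 13 0.087;  python3 - <<'E'
from rig import *
import cv2,pickle
c=calibration("wrist");p,d=capture("wrist"); pickle.dump((c,p,d),open("wrist9.pkl","wb")); cv2.imwrite("pics/w9.png",p[:,:,::-1])
E
```

```text
[array([  0.2, -98.1]), array([  3.8, -37. ]), array([ 23.2, -89.9]), array([ 23.2, -42.8])]
[209, 209, 209, 209]
[array([  0.8, -68.6]), array([ 3.9, -9.1]), array([ 23.3, -61.6]), array([ 23.3, -15.8])]
[210, 210, 210, 210]
time_s: 10.6
eef_pos: [575.3, -83.0, 13.3]
ee_rot: [-0.478, 0.522, -0.478, -0.52]
force: [-0.2, -4.3, 0.1]
grip_width: 0.002
t 10.6 pos [575.3 -83.   13.3] F [-0.2 -4.3  0.1] grip 0.2 lin [-0.0033  1.8865  0.4421] rot [-0.0003 -0.003   0.0039]
```

View pics/w9.png

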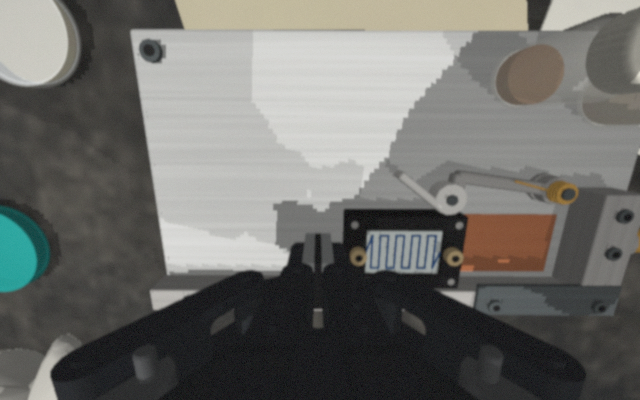

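The chip is still level and flush (front edge on row 210), and the nose at (452,199) is being pushed aside. I'll continue into the pocket.

```bash
python3 -m jog '[{"linear":[0,0,0.01],"rotation":[0,0,0],"grip":0},{"linear":[0,0,0.02],"rotation":[0,0,0],"grip":0},{"linear":[0,0,0.03],"rotation":[0,0,0],"grip":0},{"linear":[0,0,0.04],"rotation":[0,0,0],"grip":0},{"linear":[0,0,0.05],"rotation":[0,0,0],"grip":0},{"linear":[0,0,0.06],"rotation":[0,0,0],"grip":0},{"linear":[0,0,0.07],"rotation":[0,0,0],"grip":0},{"linear":[0,0,0.08],"rotation":[0,0,0],"grip":0},{"linear":[0,-0.001,0.09],"rotation":[0,0,0],"grip":0},{"linear":[0,-0.001,0.1],"rotation":[0,0,0],"grip":0},{"linear":[0,-0.001,0.11],"rotation":[0,0,0],"grip":0},{"linear":[0,-0.001,0.12],"rotation":[0,0,0],"grip":0},{"linear":[0,-0.001,0.13],"rotation":[0,0,0],"grip":0},{"linear":[0,-0.001,0.14],"rotation":[0,0,0],"grip":0},{"linear":[0,-0.001,0.15],"rotation":[0,0,0],"grip":0},{"linear":[0,-0.001,0.16],"rotation":[0,0,0],"grip":0}]'
python3 go.py 0 0 13 0.087;  python3 - <<'E'
from rig import *
import cv2,pickle
c=calibration("wrist");p,d=capture("wrist"); pickle.dump((c,p,d),open("wrist10.pkl","wb")); cv2.imwrite("pics/w10.png",p[:,:,::-1])
E
```

```text
time_s: 11.98
eef_pos: [571.3, -34.4, 13.3]
ee_rot: [-0.478, 0.522, -0.478, -0.521]
force: [-1.1, -4.5, 1.9]
grip_width: -0.0
t 11.98 pos [571.3 -34.4  13.3] F [-1.1 -4.5  1.9] grip -0.0 lin [-0.0028  1.8872  0.2801] rot [ 0.0004 -0.0026  0.0035]
```

View pics/w10.png

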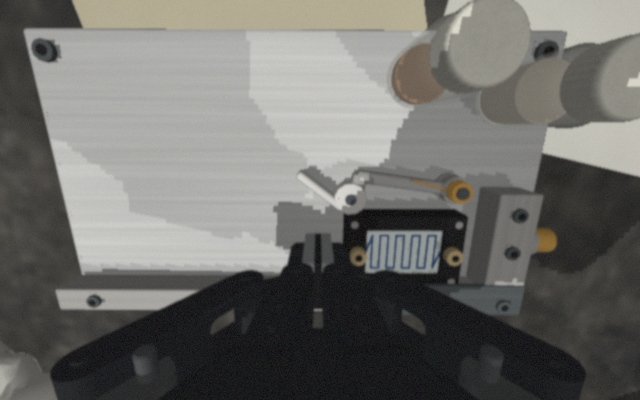

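```bash
python3 -m jog '[{"linear":[0,0,0.007],"rotation":[0,0,0],"grip":0},{"linear":[0,0,0.013],"rotation":[0,0,0],"grip":0},{"linear":[0,0,0.018],"rotation":[0,0,0],"grip":0}]'; python3 -m jog '[{"linear":[0,0,0.004],"rotation":[0,0,0],"grip":0},{"linear":[0,0,0.007],"rotation":[0,0,0],"grip":0}]'; python3 -m jog '[{"linear":[0,0,0.004],"rotation":[0,0,0],"grip":0},{"linear":[0,0,0.005],"rotation":[0,0,0],"grip":0}]'
```

```text
time_s: 12.28
eef_pos: [570.8, -28.2, 13.3]
ee_rot: [-0.478, 0.522, -0.477, -0.521]
force: [-1.5, -2.7, 1.5]
grip_width: -0.003
time_s: 12.45
eef_pos: [570.6, -25.7, 13.3]
ee_rot: [-0.478, 0.522, -0.477, -0.521]
force: [-0.0, -2.2, 0.9]
grip_width: -0.001
time_s: 12.62
eef_pos: [570.4, -23.8, 13.1]
ee_rot: [-0.478, 0.522, -0.477, -0.521]
force: [0.1, -0.9, 0.1]
grip_width: 0.001
```

```bash
python3 -m jog '[{"linear":[0,0,0.004],"rotation":[0,0,0],"grip":0},{"linear":[0,0,0.004],"rotation":[0,0,0],"grip":0}]'; python3 -m jog '[{"linear":[0,0,0.004],"rotation":[0,0,0],"grip":0},{"linear":[0,0,0.004],"rotation":[0,0,0],"grip":0}]'; python3 - <<'E'
from rig import *
import cv2,pickle
c=calibration("wrist");p,d=capture("wrist"); pickle.dump((c,p,d),open("wrist11.pkl","wb")); cv2.imwrite("pics/w11.png",cv2.resize(p[150:300,300:560,::-1],None,fx=3,fy=3,interpolation=cv2.INTER_CUBIC))
E
```

```text
time_s: 12.78
eef_pos: [570.4, -23.6, 13.2]
ee_rot: [-0.478, 0.522, -0.477, -0.521]
force: [-0.8, -7.5, 0.2]
grip_width: -0.006
time_s: 12.95
eef_pos: [570.4, -23.5, 13.2]
ee_rot: [-0.477, 0.523, -0.478, -0.52]
force: [-1.6, -9.5, -0.2]
grip_width: 0.004
```

View pics/w11.png

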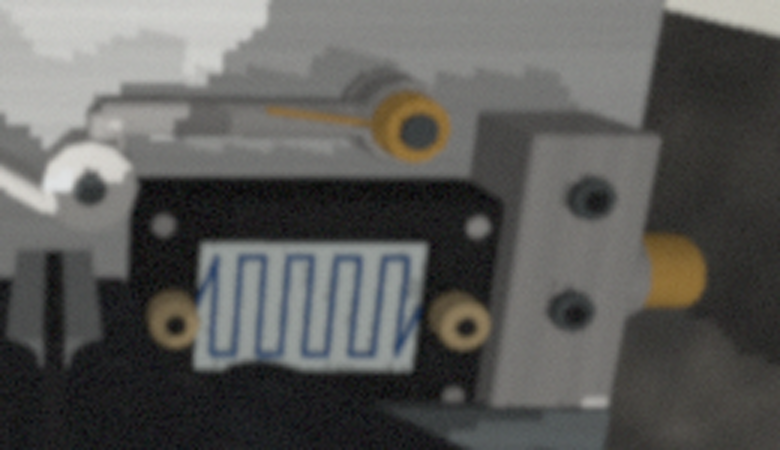

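The crop shows the nose at (88,185) dropped in behind the chip's trailing corner, and the chip's leading end at the stop (495). The tool stalls at 9.5 N. I'll give one more small nudge, then back off, rise and look.

```bash
python3 -m jog '[{"linear":[0,0,0.005],"rotation":[0,0,0],"grip":0},{"linear":[0,0,0.005],"rotation":[0,0,0],"grip":0}]'; python3 -m jog '[{"linear":[0,0,-0.02],"rotation":[0,0,0],"grip":0},{"linear":[0,0,-0.06],"rotation":[0,0,0],"grip":0},{"linear":[-0.1,0,-0.09],"rotation":[0,0,0],"grip":0},{"linear":[-0.22,0,-0.15],"rotation":[0,0,0],"grip":0},{"linear":[-0.35,0.05,-0.2],"rotation":[0,0,0],"grip":0},{"linear":[-0.45,0.15,-0.27],"rotation":[0,0,0],"grip":0},{"linear":[-0.45,0.27,-0.33],"rotation":[0,0,0],"grip":0},{"linear":[-0.45,0.37,-0.4],"rotation":[0,0,0],"grip":0},{"linear":[-0.45,0.47,-0.45],"rotation":[0,0,0],"grip":0},{"linear":[-0.45,0.5,-0.45],"rotation":[0,0,0],"grip":0},{"linear":[-0.45,0.5,-0.45],"rotation":[0,0,0],"grip":0}]'
python3 - <<'E'
from rig import *
import cv2,pickle
for n in("top","side"):
    c=calibration(n);p,d=capture(n); pickle.dump((c,p,d),open(n+"12.pkl","wb"))
    b=(140,215,245,360,6.9) if n=="top" else (180,280,250,350,6)
    cv2.imwrite(f"pics/{n}12.png",cv2.resize(p[b[0]:b[1],b[2]:b[3],::-1],None,fx=b[4],fy=b[4],interpolation=cv2.INTER_CUBIC))
E
```

```text
time_s: 13.17
eef_pos: [570.5, -23.5, 13.2]
ee_rot: [-0.476, 0.524, -0.478, -0.519]
force: [-0.8, -11.5, -0.3]
grip_width: -0.0
time_s: 14.08
eef_pos: [431.2, -171.3, 149.0]
ee_rot: [-0.477, 0.523, -0.479, -0.519]
force: [1.4, -0.2, -0.0]
grip_width: -0.003
```

View pics/top12.png

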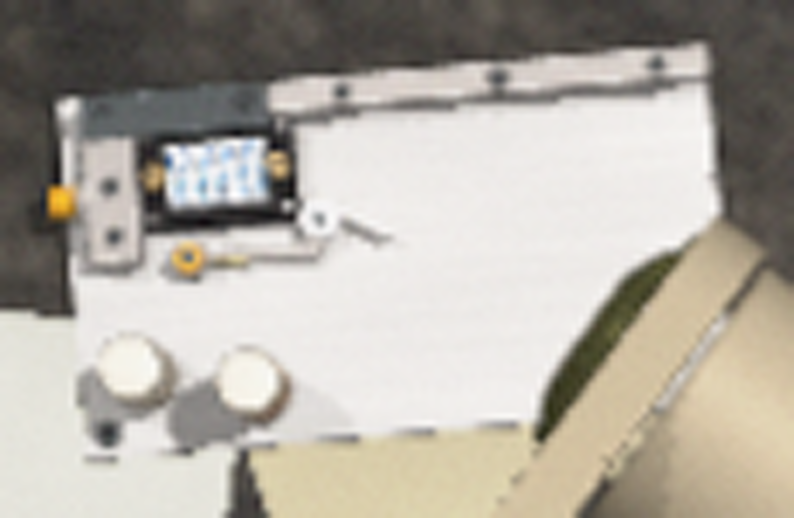

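View pics/side12.png

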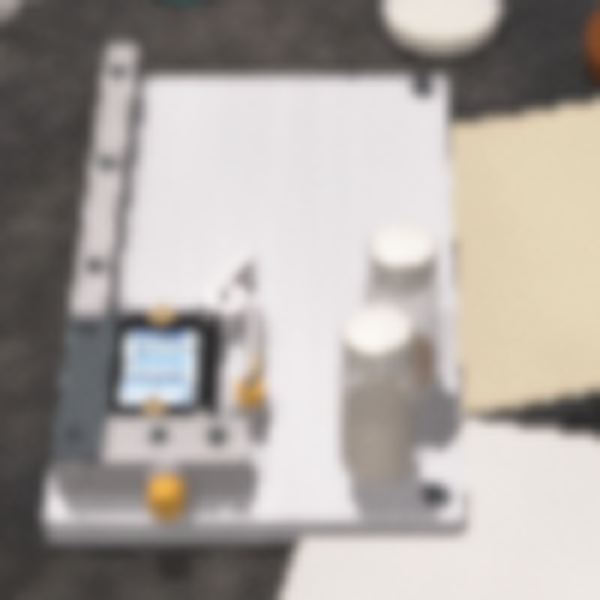

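In the top view the nose is at (320,218), the same pixel as at the start. The chip lies in the corner against both the stop and the rail. The vials at (135,367) and (250,380) have not moved. I'll do a quick numeric check and then hand in.

```bash
python3 - <<'E'
from h import *
import pickle
from rig import *
c,p,d=pickle.load(open("top12.pkl","rb"));p0=np.load("top0.npz")["p"];s=6.9
f=lambda x,y,z:ray(c,245+(x+.5)/s-.5,140+(y+.5)/s-.5,z)[:2]
o=np.array([544,-48.5]);yaw=.087;X=np.array([np.cos(yaw),np.sin(yaw)]);Y=np.array([-X[1],X[0]])
H=lambda q:np.array([(q-o)@X,(q-o)@Y]).round(1)
a,b=f(278,163,31),f(153,177,31);e=b-a
print("centre",H((a+b)/2),"yaw",np.arctan2(-e[0],e[1]))
for n,(r0,r1,c0,c1) in dict(dish=(175,210,388,425),vials=(185,207,255,290),latch=(165,178,265,302)).items():
    print(n,np.abs(p[r0:r1,c0:c1].astype(int)-p0[r0:r1,c0:c1]).mean().round(2))
print(sense()["force"])
finish_job()
E
```

```text
centre [27.6 65.1] yaw 0.10768241577842153
dish 6.12
vials 2.71
latch 48.23
[-0.06366195  0.32732297 -0.23071295]
the job is handed in; nothing more can be done
```

The chip is in the corner pocket, against the end stop and the rail, with the latch back behind it. I handed the job in at about 14 s of the 45 s allowed.

**What I did:** I pushed the chip square and flush against the rail with the two fingertips slightly open, stopping at about 11 N. With the fingers shut I then pushed its trailing end, on the rail side, along the rail past the latch until it stalled at the stop, again at about 11 N. After that I backed the arm off. The chip stayed level in every view along the slide, and the fingers only touched its sides.

**Last checks:**
- **Chip position:** by the top camera its centre is at holder (27.6, 65.1) mm, against a target of (25, 65). The same camera put the chip at x = 27.2 mm when it was flush on the rail earlier, so the x difference looks like camera bias.
- **Latch:** the nose is at the same top-view pixel as at the start.
- **Vials:** they look unmoved in the top and side views.

**Less certain:**
- **Chip angle:** hand-picked points on the port stubs gave 0.108 rad, against 0.087 rad for the holder. That is about one pixel of error, and the stall at the stop and the pictures suggest it is seated.
- **Dish:** its patch of the top image differed slightly from the start (mean 6 of 255). This is probably the arm's shadow, as nothing came near it, but I did not look into it.
- **Latch area:** it differed strongly from the start (mean 48), as expected with the chip now over the seat.

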